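# Bring the scooter wheel's valve to the top

### The arm

A 6-joint arm with a two-finger parallel gripper is mounted at the origin on the work surface. World frame = base frame: x ahead of the robot, y to its left, z up, the work surface at z = 0. Lengths are in m, angles in rad, forces in N, time in s.
With the tool pointing down it reaches from about 0.3 to 0.875 m from the base axis. Payload 6.4 kg.
Tool frame: the origin (TCP) lies between the finger pads; the fingertips stand 19 mm ahead of it and the grasp point (between the pads) is the TCP; z points along the fingers, y is the direction in which the jaws open and shut (so a half turn about z gives the same grasp; the last joint's range is limited). The gripper opens to 85 mm and grips with 20 to 120 N. Pads are 22 mm wide; open, the fingers measure 114 mm over their backs; the gripper's body (76 mm by 85 mm) begins 54 mm behind the grasp point. The pads swing forward as they close: fully open they stand 13 mm farther back than shut.
Start: joints at [0.974, 0.181, 1.607, -0, 1.354, -0.206], TCP at [0.219, 0.532, 0.213] pointing down, gripper open.
Joint ranges: [-2.99, 2.99], [-0.89, 2.07], [0.3, 2.58], [-1.14, 4.28], [0, 2.63], [-3.12, 3.12]. Speed limits (rad/s): [2.57, 2.57, 3.01, 3.14, 3.14, 3.14].

### API

Orientations are given as a unit quaternion [w, x, y, z].
In Python, from workcell import read_state, read_camera, camera_info, arm gives the robot as it stands.
- The arm moves only by the shell command python3 -m crank 'ROWS' [OPENING]. ROWS is JSON, a list of rows, each a list of 2 entries, a list of its own where there are three numbers: the shift along the tool's x, y, z normalised to -1 to 1, where 1 is 0.1 m, then the turn, a rotation vector about the tool's x, y, z normalised to -1 to 1, where 1 is 30 degrees. In form: [[[tx, ty, tz], [rx, ry, rz]], ...]. A call has 1 to 10 rows; each row is the pose to reach, as a shift and turn from the pose commanded when the call began, along the tool's axes at that moment; what a row does not reach only later rows make up. A row lasts 1/8 s, in which the tool goes at most 62.5 mm and 10.7 degrees, less where a joint would pass 70% of its speed; a pose out of reach is approached as far as the arm can. A call with a number of a shift or a turn outside -1 to 1 is refused whole. A call with a gripper value outside its range is refused whole. OPENING is the gripper's target within -1 to 1 (shut at 1, half-way at 0, fully open at -1), set as the call begins (- or left out, the last holds). The fingers move at their own pace and stop on an object; the grip force is fixed at half the most. Time passes only in rows, so rows that repeat a pose let the fingers close. It gives the time, the measured TCP pose, the force and the opening at its end, in the units of the state.
- read_state(): the state, without advancing time (a new reading comes with each control period).
- read_camera(name): name is "side" or "top"; returns the picture (480x640x3 uint8, blue, green, red); there is no depth.
- camera_info(name): a dict with "intrinsics" (3x3 intrinsics, pixels), "extrinsics" (4x4, takes a point from world to camera coordinates). Camera axes: x right, y down, z forward; pixel columns grow to the right and rows downward; lengths in m; the calibration is good to about 2 mm. A picture is of the moment at which its call begins. camera_info takes no time and is no camera call.
- arm.sign_off(): hands the job in, once; it reports no verdict.
The state is a dict: "time_s": time; "qpos": joint angles; "joint_velocities": joint speeds; "joint_torque": joint torques, N m; "eef_pos": TCP position; "eef_rot": TCP orientation; "ft_force": force on the tool from outside, world axes, zero at the start; "torque": the same for the moment, N m; "width": finger opening in m.
Only numpy, scipy, OpenCV 4.12 (cv2) and the standard library are available. Lean on these libraries where they do the work, as an engineer would, in place of code of your own. Each camera call takes 0.05 s, during which the arm holds its last target. There are 200 camera calls.

### The job

A five-spoked scooter wheel sits leaning in the service stand. Push its spokes round with the fingertips, gently and without spinning it fast, until the valve stem is at the very top of the wheel, in line with the stand's pointer, and leave the wheel standing there. Do not push on the valve stem, grip nothing, and leave everything else on the counter and stand where it is.

Things in the scene. Friction and masses are not known exactly. Their poses are not given: they have to be found in the camera images.
- stand: Fixed service stand, position and yaw vary. Origin: centre of the underside of its 340 x 360 x 12 mm base plate, on the counter; z up, x towards the wheel's high side (which is the side near the robot), y along the axle bars. The wheel leans 25 deg from level: in this frame up-slope is (cos25, 0, sin25) and the face normal (-sin25, 0, cos25). Uprights 145 mm tall stand at y = +-162 mm.
- wheel (a joint): Wheel angle, rad; 0 or any full turn = valve at the top; positive turns up-slope towards the stand's +y. Endless, about 0.12 N m friction: it stays where it is left. Tyre outer radius 140 mm, 28 mm thick; rim inner radius 108. Five straight spokes 11 mm wide, 14 deep, on the mid-plane, at 36, 108, 180, 252, 324 deg from the valve.
- valve_tip (a point): Inner end of the valve stem (rubber foot, brass end, 9 to 11 mm thick), which stands inwards from the rim towards the hub, midway between two spokes, from radius 112 to 83 mm. Turns with the wheel.
- top_mark (a point): Fixed point where the valve stem's inner end must come: 83 mm up-slope of the wheel's centre, in the wheel's mid-plane, in line with the pointer.
- pointer_tip (a point): Tip of the stand's fixed pointer, behind the top of the tyre, 145 mm up-slope of the wheel's centre; its post is 183 mm tall.
- wheel_centre (a point): Centre of the wheel in its mid-plane, 110 mm above the counter. Hub radius 24 mm, 34 mm long.
- axle_bar (a point): Middle of the fixed front axle bar, 22 mm above the wheel's mid-plane at its centre. Bar 16 mm wide, 10 mm thick, straight across the face along the stand's y, from upright to upright; its nut ends 33 mm above the mid-plane. A like bar lies 36 mm below the plane. Fingers reach the spokes in the upper and lower halves and must come out to pass the bar.
- spanner: Bystander: loose spanner, 150 mm, lying on the base plate by the low side of the wheel.
- cap_tin: Bystander: loose small steel tin, 44 mm wide, 30 mm tall, on the base plate under the high side of the wheel.
- water_bottle: Bystander: loose clear bottle, 64 mm wide, 200 mm tall, on the counter to the left of the stand (+y).
- phone: Bystander: loose phone, 150 x 72 x 9 mm, lying to the left.
- screwdriver: Bystander: loose screwdriver, 150 mm, lying on the base plate under the high side of the wheel.
- jar: Bystander: loose clear jar, 80 mm wide, 120 mm tall, to the right.
- multimeter: Bystander: loose multimeter, 140 x 70 x 38 mm, lying to the right.

How it is judged:
At the end, for the whole second after the job is handed in: The inner end of the valve stem is within 12 mm of its place at the top (the wheel within about 8 deg of straight up) and the wheel is at rest (distance between valve_tip and top_mark below 0.012 m and velocity of joint wheel between -0.05 and 0.05 rad/s); the robot touches nothing.
It fails at once if a spoke is gripped, or shoved with more than 30 N (contact force between the fingers and wheel_c37 above 30 N or contact force between the fingers and wheel_c38 above 30 N or contact force between the fingers and wheel_c39 above 30 N or contact force between the fingers and wheel_c40 above 30 N or contact force between the fingers and wheel_c41 above 30 N).
It fails at once if the valve stem is pushed with more than 2 N (contact force between any of the fingers, the arm and wheel_c42 above 2 N or contact force between any of the fingers, the arm and wheel_c43 above 2 N).
It fails at once if the wheel is spun faster than 3 rad/s (velocity of joint wheel above 3 rad/s or velocity of joint wheel below -3 rad/s).
It fails at once if a loose thing on the counter or the stand is moved by more than 20 mm (distance of any of spanner, cap_tin, water_bottle, phone, screwdriver, jar, multimeter from where it was at the start of the episode above 0.02 m).
It also fails if it takes over 48 s, if anything falls off the work surface, if the arm or the gripper's body presses on something with over 40 N, if the wrist force passes 120 N, or if a joint passes its speed limit or range.

## Working session

There is one attempt and no reset: what is moved stays moved. The work goes in short steps, Python scripts to look and compute and a shell command to move; the robot and the scene stay as the last step left them, time stands still between calls to the robot, and variables do not carry over. Pictures are saved under pics/ and viewed, about 8 in all and at most 12, crops included, and the job is handed in when it is done.

```bash
mkdir -p pics; python3 - <<'E'
from workcell import *
import cv2,numpy as np
for n in("top","side"):
    cv2.imwrite(f"pics/{n}0.png",read_camera(n)); c=camera_info(n); print(n,np.round(c["intrinsics"],1).tolist(),np.round(c["extrinsics"],4).tolist())
s=read_state();print(s)
E
```

```text
top [[536.4, 0.0, 317.8], [0.0, 536.4, 245.3], [0.0, 0.0, 1.0]] [[0.015, -0.9995, 0.0277, -0.018], [-0.9805, -0.0201, -0.1956, 0.575], [0.1961, -0.0243, -0.9803, 1.0976], [0.0, 0.0, 0.0, 1.0]]
side [[582.0, 0.0, 325.4], [0.0, 582.0, 238.8], [0.0, 0.0, 1.0]] [[0.9221, -0.3866, 0.0132, -0.5343], [-0.2644, -0.6548, -0.708, 0.2412], [0.2824, 0.6494, -0.7061, 1.4177], [0.0, 0.0, 0.0, 1.0]]
{'time_s': 0.1, 'qpos': array([ 9.73686797e-01,  1.81498045e-01,  1.60792503e+00,  6.83533474e-06,
        1.35376873e+00, -2.06279484e-01]), 'joint_velocities': array([ 0.00030372, -0.00204266, -0.00208075, -0.00119715,  0.00114454,
        0.00016825]), 'joint_torque': array([-3.93656028e-04, -4.45868325e+01, -3.52239275e+01, -4.13126791e-04,
        4.05389612e-03, -2.68809231e-05]), 'eef_pos': array([0.21871855, 0.53120902, 0.21224843]), 'eef_rot': array([-3.15687225e-04,  1.94174338e-01,  9.80966711e-01, -7.34622323e-04]), 'ft_force': array([-0.49871947, -0.29317606,  0.08215485]), 'torque': array([ 0.01942709,  0.02383938, -0.02847751]), 'width': 0.08565820911663544}
```

View pics/top0.png

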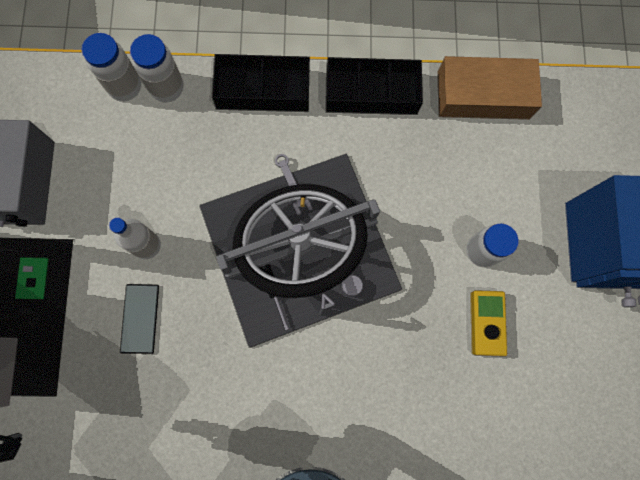

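View pics/side0.png

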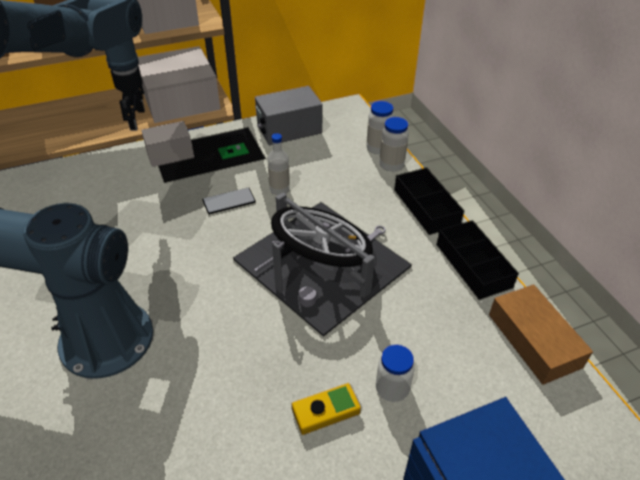

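The top view shows the base plate corners at (201,206), (348,155), (402,289) and (250,346). The hub is near (299,237). The valve is at about (302,202), on the low side, so roughly half a turn is needed. I'll fit the stand pose next.

```bash
cat > h.py <<'E'
from workcell import *
import cv2,numpy as np
from scipy.optimize import least_squares
from scipy.spatial.transform import Rotation as R
def proj(n,P):
    c=camera_info(n);P=np.atleast_2d(P);q=P@np.array(c["extrinsics"])[:3,:3].T+np.array(c["extrinsics"])[:3,3]
    u=q@np.array(c["intrinsics"]).T;return u[:,:2]/u[:,2:]
a=np.radians(25);UP=np.array([np.cos(a),0,np.sin(a)]);N=np.array([-np.sin(a),0,np.cos(a)]);Y=np.array([0,1.,0])
def S2W(p,P): 
    c,s=np.cos(p[2]),np.sin(p[2]);return np.atleast_2d(P)@np.array([[c,-s,0],[s,c,0],[0,0,1]]).T+[p[0],p[1],0]
C=np.array([0,0,.110])
def W(p,r,ang,h=0): # wheel point: ang from up-slope toward +y
    return S2W(p,C+r*(np.cos(ang)*UP+np.sin(ang)*Y)+h*N)[0]
E
python3 - <<'E'
from h import *
px=np.array([[201,206],[348,155],[402,289],[250,346]])
co=np.array([[-.17,.18,.012],[-.17,-.18,.012],[.17,-.18,.012],[.17,.18,.012]])
best=None
for y0 in(2.8,3.5,0.3,-.3):
    r=least_squares(lambda p:(proj("top",S2W(p,co))-px).ravel(),[.5,0,y0])
    if best is None or r.cost<best.cost:best=r
p=best.x;print(p,np.round(best.fun,1));np.save("p.npy",p)
def val(q): return proj("top",W(p,.083,q))[0]
A=np.radians(np.arange(0,360,3));d=[np.linalg.norm(val(t)-[302,206]) for t in A];print(np.degrees(A[np.argmin(d)]),min(d))
im=read_camera("top")[130:360,180:420];cv2.imwrite("pics/c0.png",im)
k=3.3;big=cv2.resize(im,None,fx=k,fy=k,interpolation=cv2.INTER_CUBIC)
def dot(P,c):
    u=(proj("top",P)[0]-[180,130])*k;cv2.circle(big,tuple(int(v) for v in u),4,c,1)
th=A[np.argmin(d)]
dot(W(p,0,0),(0,0,255));dot(W(p,.145,0),(255,0,255));dot(W(p,.083,0),(255,255,0))
dot(W(p,.083,th),(0,255,255));dot(W(p,0,0,.022),(0,255,255))
for s in (36,108,180,252,324): dot(W(p,.08,th+np.radians(s)),(0,255,0))
for c in co: dot(S2W(p,c)[0],(0,0,255))
for t in np.radians(np.arange(0,360,15)): dot(W(p,.108,t),(255,0,0))
cv2.imwrite("pics/ov.png",big[:600]);print(big.shape)
E
```

```text
[0.5974631  0.03072842 0.20436846] [  31.6  123.8   46.6  143.8  -38.8 -134.1  -41.1 -164.5]
345.0 16.71403999494484
(759, 792, 3)
```

View pics/ov.png

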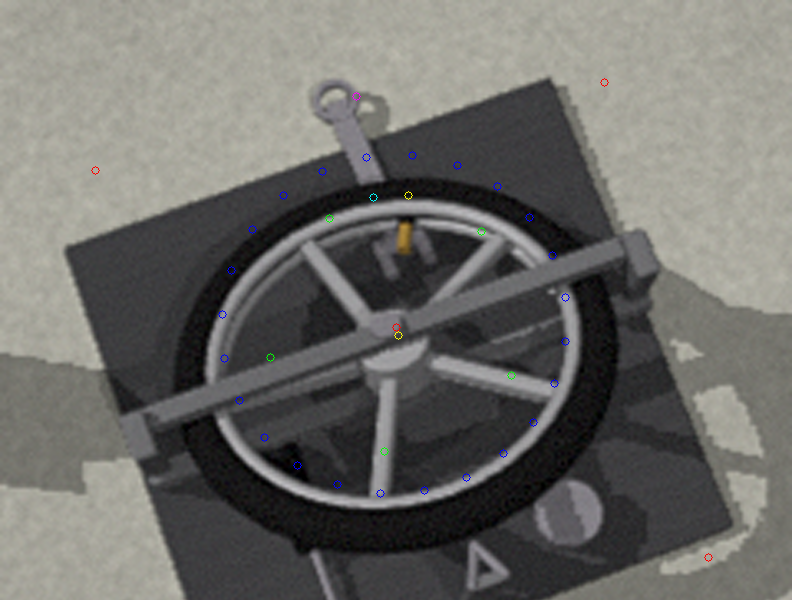

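The corner order was mirrored: stand +y is on the image right, because stand x points at the robot. Refitting.

```bash
python3 - <<'E'
from h import *
px=np.array([[201,206],[348,155],[402,289],[250,346]])
co=np.array([[-.17,-.18,.012],[-.17,.18,.012],[.17,.18,.012],[.17,-.18,.012]])
r=least_squares(lambda p:(proj("top",S2W(p,co))-px).ravel(),[.5,0,3.1])
p=r.x;print(p,np.round(r.fun,1));np.save("p.npy",p)
A=np.radians(np.arange(0,360,1));d=[np.linalg.norm(proj("top",W(p,.083,t))[0]-[302.3,206]) for t in A];th=A[np.argmin(d)];print(np.degrees(th),min(d))
im=cv2.imread("pics/c0.png");k=3.3;big=cv2.resize(im,None,fx=k,fy=k,interpolation=cv2.INTER_CUBIC)
def dot(P,c):
    u=(proj("top",P)[0]-[180,130])*k;cv2.circle(big,tuple(int(v) for v in u),4,c,1)
dot(W(p,0,0),(0,0,255));dot(W(p,.145,0),(255,0,255));dot(W(p,.083,0),(255,255,0))
dot(W(p,.083,th),(0,255,255));dot(W(p,0,0,.022),(0,255,255))
for s in (36,108,180,252,324): dot(W(p,.08,th+np.radians(s)),(0,255,0))
for t in np.radians(np.arange(0,360,15)): dot(W(p,.108,t),(255,0,0))
cv2.imwrite("pics/ov1.png",big[:600])
print(W(p,0,0),"up",S2W([0,0,p[2]],UP),"N",S2W([0,0,p[2]],N),"Y",S2W([0,0,p[2]],Y))
E
```

```text
[0.58020168 0.02931431 3.51544948] [-1.2 -1.5  0.2 -2.   1.7  0.9 -0.6  2.1]
159.0 0.022027379005127266
[0.58020168 0.02931431 0.11      ] up [[-0.84370524 -0.33099136  0.42261826]] N [[0.39342621 0.15434381 0.90630779]] Y [[ 0.36520856 -0.93092573  0.        ]]
```

View pics/ov1.png

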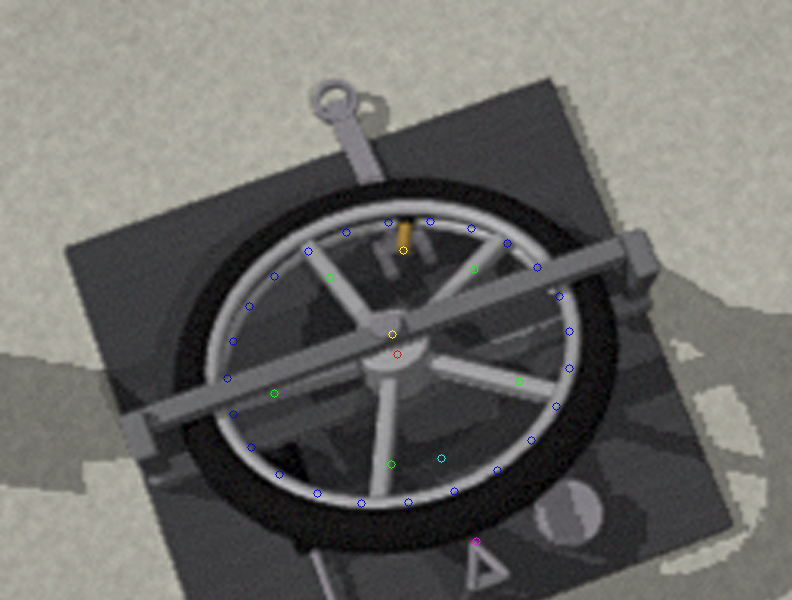

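```bash
cat >> h.py <<'E'
p=np.load("p.npy");p[1]+=.002
def tcp(r,deg,depth=.014): return W(p,r,np.radians(deg))+[0,0,.019-depth]
def rows(T,yawx=None):
    s=read_state();w,x,y,z=s["eef_rot"];M=R.from_quat([x,y,z,w])
    rv=np.zeros(3)
    if yawx is not None:
        X=np.append(yawx,0);X=X/np.linalg.norm(X);Zt=np.array([0,0,-1.]);M2=R.from_matrix(np.c_[X,np.cross(Zt,X),Zt]);rv=np.degrees((M.inv()*M2).as_rotvec())/30
    print("t",s["time_s"],"pos",np.round(s["eef_pos"],4),"turn",np.round(rv,2))
    for t in np.atleast_2d(T):print(np.round(M.inv().apply(t-s["eef_pos"])/.1,3).tolist())
E
python3 - <<'E'
from h import *
t=tcp(.072,6);print(t);h=t.copy();h[2]=.27
s=read_state()["eef_pos"];rows([s+[0,0,.06],s+.18*(h-s)+[0,0,0],h],[-.365,.931])
E
```

```text
[0.52253626 0.00060729 0.14526182]
t 0.15 pos [0.2188 0.5313 0.2124] turn [-0.    0.    1.54]
[0.0, -0.001, -0.6]
[-0.869, -0.675, -0.103]
[-4.83, -3.75, -0.572]
```

```bash
python3 -m crank '[[[0,0,-0.4],[0,0,0.3]],[[-0.5,-0.4,-0.57],[0,0,0.6]],[[-1,-0.8,-0.57],[0,0,0.77]]]' 1
python3 -m crank '[[[-0.2,-0.4,0],[0,0,0.3]],[[-0.4,-0.8,0],[0,0,0.6]],[[-0.4,-1,0],[0,0,0.77]]]'
python3 -c "
from h import *
t=tcp(.072,6);t[2]=.27;rows(t,[-.365,.931])"
```

```text
time_s: 0.52
eef_pos: [0.2793, 0.4238, 0.2715]
eef_rot: [0.001, 0.387, 0.922, 0.001]
ft_force: [0.6, 0.5, -0.3]
width: 0.032
time_s: 0.9
eef_pos: [0.2347, 0.3237, 0.2697]
eef_rot: [0.0, 0.566, 0.825, -0.0]
ft_force: [-1.1, -0.8, 0.2]
width: -0.0002
t 0.9 pos [0.2347 0.3237 0.2697] turn [-0.    0.   -0.01]
[-4.05, 1.523, -0.002]
```

```bash
for i in 1 2 3; do python3 -m crank '[[[-0.5,0.19,0],[0,0,0]],[[-1,0.38,0],[0,0,0]],[[-1,0.38,0],[0,0,0]]]'|sed -n 2p;done;python3 -m crank '[[[-0.5,0.19,0],[0,0,0]],[[-1,0.38,0],[0,0,0]],[[-1,0.38,0],[0,0,0]],[[-1,0.38,0],[0,0,0]]]'
python3 - <<'E'
from h import *
t=tcp(.072,6);h=t.copy();h[2]=.21;rows([h,t])
im=read_camera("top")[130:360,180:420];cv2.imwrite("pics/a.png",cv2.resize(im,None,fx=2.6,fy=2.6,interpolation=cv2.INTER_CUBIC))
E
```

```text
eef_pos: [0.309, 0.2439, 0.2699]
eef_pos: [0.3802, 0.1655, 0.2698]
eef_pos: [0.4517, 0.0871, 0.2696]
time_s: 2.52
eef_pos: [0.5218, 0.0106, 0.2696]
eef_rot: [-0.001, 0.563, 0.826, 0.0]
ft_force: [-0.3, -0.0, -0.6]
width: -0.0
t 2.525 pos [0.5218 0.0106 0.2696] turn [0. 0. 0.]
[-0.096, -0.029, 0.596]
[-0.097, -0.028, 1.243]
```

View pics/a.png

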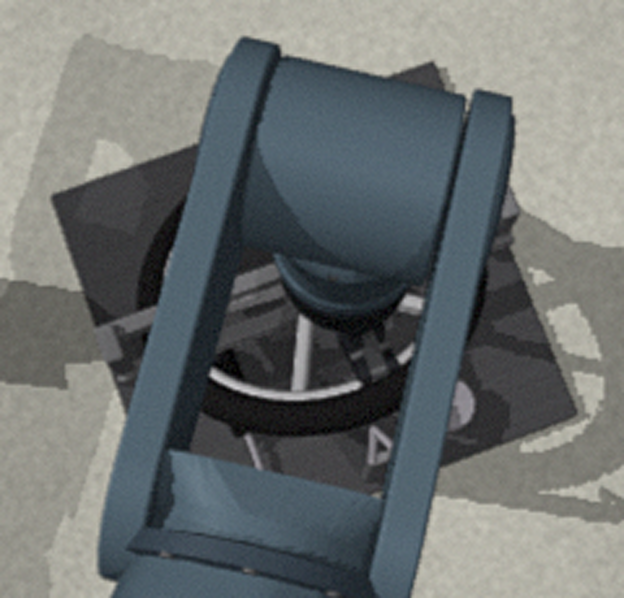

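The arm hides much of the wheel, but the fingers at about (372,360) are clearly right of the spoke at (302,355) and inside the rim. I'll descend.

```bash
python3 -m crank '[[[-0.1,-0.03,0.3],[0,0,0]],[[-0.1,-0.03,0.6],[0,0,0]],[[-0.1,-0.03,0.8],[0,0,0]],[[-0.1,-0.03,0.95],[0,0,0]]]'; python3 -m crank '[[[0,0,0.1],[0,0,0]],[[0,0,0.2],[0,0,0]],[[0,0,0.29],[0,0,0]],[[0,0,0.29],[0,0,0]]]'
python3 - <<'E'
from h import *
rows([tcp(.072,a) for a in range(6,-66,-7)])
E
```

```text
time_s: 3.08
eef_pos: [0.5227, -0.0002, 0.1744]
eef_rot: [-0.0, 0.563, 0.827, 0.0]
ft_force: [-0.3, 0.3, 0.4]
width: -0.0003
time_s: 3.58
eef_pos: [0.5232, -0.0018, 0.1454]
eef_rot: [-0.001, 0.564, 0.826, -0.0]
ft_force: [0.1, 0.7, 0.2]
width: -0.0001
t 3.575 pos [ 0.5232 -0.0018  0.1454] turn [0. 0. 0.]
[0.025, 0.002, 0.001]
[0.112, -0.001, -0.001]
[0.2, 0.005, 0.002]
[0.286, 0.021, 0.01]
[0.37, 0.046, 0.022]
[0.449, 0.081, 0.038]
[0.523, 0.123, 0.058]
[0.591, 0.174, 0.081]
[0.651, 0.232, 0.108]
[0.704, 0.296, 0.138]
[0.747, 0.365, 0.17]
```

```bash
python3 -m crank '[[[0.06,0,0],[0,0,0]],[[0.11,0,0],[0,0,0]],[[0.16,0,0],[0,0,0]],[[0.2,0.005,0],[0,0,0]],[[0.245,0.01,0.005],[0,0,0]],[[0.29,0.02,0.01],[0,0,0]],[[0.33,0.035,0.015],[0,0,0]],[[0.37,0.045,0.02],[0,0,0]],[[0.41,0.06,0.03],[0,0,0]],[[0.45,0.08,0.04],[0,0,0]]]'
python3 - <<'E'
from h import *
rows([tcp(.072,a) for a in range(-29,-66,-5)])
E
```

```text
time_s: 4.82
eef_pos: [0.5146, 0.0433, 0.1419]
eef_rot: [-0.0, 0.563, 0.826, -0.0]
ft_force: [-0.2, -0.6, -0.1]
width: -0.0
t 4.825 pos [0.5146 0.0433 0.1419] turn [0. 0. 0.]
[-0.002, -0.004, 0.003]
[0.052, 0.026, 0.017]
[0.102, 0.06, 0.033]
[0.149, 0.097, 0.05]
[0.193, 0.139, 0.069]
[0.232, 0.183, 0.09]
[0.266, 0.231, 0.112]
[0.296, 0.281, 0.136]
```

```bash
python3 -m crank '[[[0.05,0.026,0.015],[0,0,0]],[[0.1,0.06,0.03],[0,0,0]],[[0.15,0.095,0.05],[0,0,0]],[[0.19,0.14,0.07],[0,0,0]],[[0.23,0.18,0.09],[0,0,0]],[[0.265,0.23,0.11],[0,0,0]],[[0.28,0.255,0.125],[0,0,0]]]'
python3 -m crank '[[[-0.1,-0.05,-0.1],[0,0,0]],[[-0.1,-0.05,-0.5],[0,0,0]],[[-0.1,-0.05,-1],[0,0,0]],[[-0.1,-0.05,-1],[0,0,0]]]'
python3 - <<'E'
from h import *
h=tcp(.072,16);h[2]=.25;rows(h)
b=cv2.resize(read_camera("top")[130:360,180:420],None,fx=2.5,fy=2.5,interpolation=cv2.INTER_CUBIC)
cv2.imwrite("pics/b.png",b)
E
```

```text
time_s: 5.7
eef_pos: [0.5284, 0.0787, 0.1293]
eef_rot: [-0.0, 0.563, 0.826, 0.0]
ft_force: [-0.1, 0.1, -0.6]
width: -0.0
time_s: 6.2
eef_pos: [0.5302, 0.0661, 0.2353]
eef_rot: [0.004, 0.564, 0.826, 0.002]
ft_force: [0.6, 0.2, 0.4]
width: -0.0001
t 6.2 pos [0.5302 0.0661 0.2353] turn [0. 0. 0.]
[-0.706, -0.287, -0.146]
```

View pics/b.png

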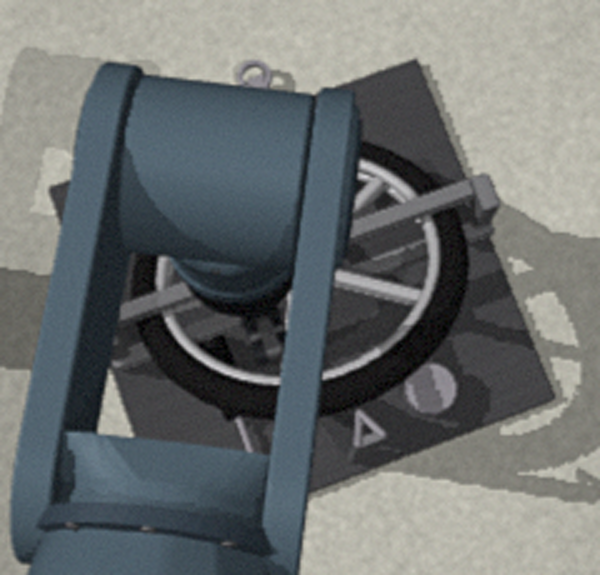

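The wheel looks almost as it did at the start. Either it turned by about one spoke pitch, or the fingers missed it. The valve is hidden in this view, so I'll move on to the next hover and look for it in both cameras.

```bash
python3 -m crank '[[[-0.35,-0.14,-0.15],[0,0,0]],[[-0.7,-0.29,-0.15],[0,0,0]],[[-0.7,-0.29,-0.15],[0,0,0]]]' | sed -n 2p
python3 - <<'E'
from h import *
a=cv2.resize(read_camera("side")[180:280,255:395],None,fx=5.6,fy=5.6,interpolation=cv2.INTER_CUBIC)
for t,c in((0,(255,255,0)),(159,(0,255,255))):
    u=(proj("side",W(p,.083,np.radians(t)))[0]-[255,180])*5.6;cv2.circle(a,tuple(int(v) for v in u),5,c,1);print(t,u)
cv2.imwrite("pics/s1.png",a)
E
```

```text
eef_pos: [0.5249, -0.0109, 0.2435]
0 [252.93032787 331.53676946]
159 [520.58912063 316.18560983]
```

View pics/s1.png

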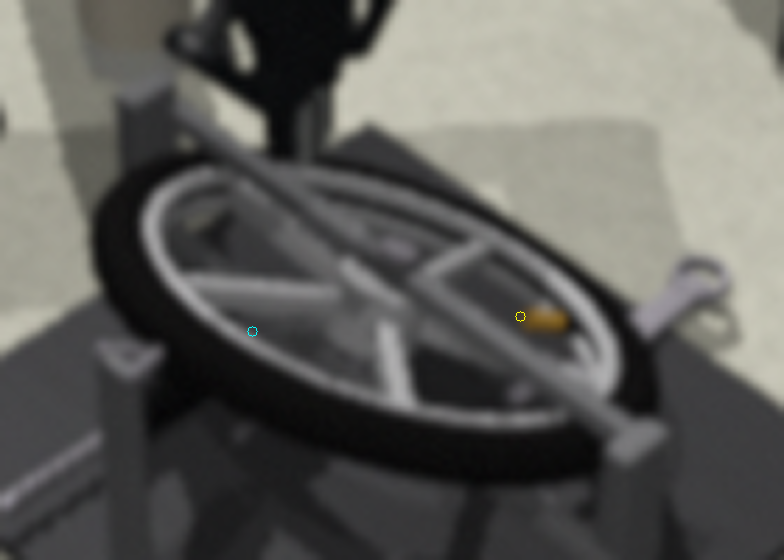

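The valve is still at about (545,318) in the side crop, next to the 159° prediction, so the wheel has not moved and the fingers passed over the spoke. I'll check where the fingertip really is.

```bash
python3 - <<'E'
from h import *
e=read_state()["eef_pos"];print(e)
for dz in (.03,.0,-.019,-.03):
    print(dz,(proj("side",e+[0,0,dz])[0]-[255,180])*5.6)
print("rim/centre",(proj("side",[W(p,0,0),W(p,0,0,.022),W(p,.108,0),W(p,.08,np.radians(-21)),W(p,.145,0)])-[255,180])*5.6)
E
```

```text
[ 0.52490365 -0.00954229  0.24342394]
0.03 [291.86251639 126.62137885]
0.0 [292.49500076 179.59016622]
-0.019 [292.8856842 212.3088058]
-0.03 [293.10846916 230.96642009]
rim/centre [[373.09107709 306.48427159]
 [387.8739005  266.26290651]
 [214.70148685 339.50715884]
 [222.76494695 296.59692258]
 [156.2598931  351.69173585]]
```

```bash
python3 - <<'E'
from h import *
e=read_state()["eef_pos"]
im=read_camera("side");x0,y0,k=275,170,9
a=cv2.resize(im[y0:y0+60,x0:x0+85],None,fx=k,fy=k,interpolation=cv2.INTER_CUBIC)
a=np.clip(255*(a/255.)**.5,0,255).astype(np.uint8)
for dz in(0,-.019):
    u=(proj("side",e+[0,0,dz])[0]-[x0,y0]+.5)*k;cv2.circle(a,tuple(int(v) for v in u),5,(0,0,255),1)
for d in range(-30,31,10):
  u=(proj("side",W(p,.108,np.radians(d),.014))[0]-[x0,y0]+.5)*k;cv2.circle(a,tuple(int(v) for v in u),4,(255,0,0),1)
cv2.imwrite("pics/f.png",a)
t=(proj("top",np.array([e,e-[0,0,.019]])));print(t)
E
```

```text
[[321.24411449 252.54616785]
 [320.89053213 254.44174038]]
```

View pics/f.png

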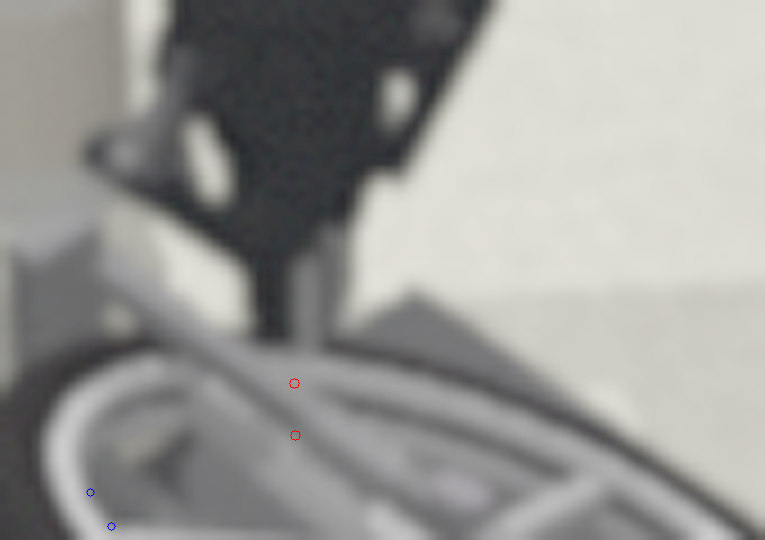

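```bash
python3 - <<'E'
from h import *
print("init tcp,tip",proj("side",[[.2187,.5312,.2122],[.2187,.5312,.1932]]))
print("corners",proj("side",S2W(p,[[.17,-.18,.012],[.17,.18,.012],[-.17,.18,.012],[-.17,-.18,.012]])), "seen 234,260 321,331 411,266 320,203")
print("upr tops",proj("side",S2W(p,[[0,.162,.145],[0,-.162,.145]])),"seen", [255+630/5.6,180+440/5.6],[255+150/5.6,180+90/5.6])
E
```

```text
init tcp,tip [[139.41232225 129.39845308]
 [140.80395133 134.90564896]]
corners [[231.28657038 256.59133384]
 [322.23295382 334.65545087]
 [411.93784891 263.92725505]
 [320.57874457 200.58524828]] seen 234,260 321,331 411,266 320,203
upr tops [[367.84314863 258.3641316 ]
 [280.3758415  195.150229  ]] seen [367.5, 258.57142857142856] [281.7857142857143, 196.07142857142858]
```

```bash
python3 -c "
from h import *
cv2.imwrite('pics/d0.png',read_camera('side'));print(read_state()['eef_pos'])"
python3 -m crank '[[[0,0,-0.5],[0,0,0]],[[0,0,-1],[0,0,0]],[[0,0,-1],[0,0,0]],[[0,0,-1],[0,0,0]]]' | sed -n 2p
python3 - <<'E'
from h import *
b=read_camera("side");cv2.imwrite('pics/d1.png',b);a=cv2.imread('pics/d0.png')
d=cv2.GaussianBlur(cv2.absdiff(a,b),(3,3),0).max(2)[195:230,298:322]
print("\n".join(f"{195+i} "+" ".join(f"{v:3d}" for v in r) for i,r in enumerate(d)))
E
```

```text
[ 0.52508585 -0.00815472  0.2436198 ]
eef_pos: [0.5253, -0.0076, 0.3436]
195 168 174 176 176 176 177 177 176 175 176 178 178 173 164 147 111  61  22   8   8   9  10  11  12
196 141 160 170 174 176 176 176 175 175 175 175 172 165 154 135  96  47  16  11  14  15  17  18  20
197  97 128 151 165 173 175 175 175 173 170 166 160 154 144 125  85  39  18  20  23  24  26  27  29
198  50  81 114 143 164 173 174 173 168 160 150 141 138 132 115  76  35  23  28  31  31  32  33  34
199  18  38  69 109 147 167 172 168 159 146 131 123 123 122 106  68  31  24  32  35  34  34  34  35
200   9  15  35  76 126 158 166 160 150 135 119 112 114 116 102  65  29  24  33  35  35  34  33  33
201  15  13  19  54 107 147 158 154 145 129 113 106 111 114 100  63  28  23  32  34  34  32  29  29
202  24  21  19  41  92 136 150 149 142 127 110 104 109 111  96  60  26  21  28  30  29  25  21  21
203  30  29  22  33  78 125 145 147 140 125 109 103 107 106  87  52  21  15  19  21  20  16  12  11
204  29  30  23  26  66 114 138 143 136 121 106 102 107 102  77  41  15   8  10  11   9   7   5   4
205  22  25  20  21  52  95
[... 1772 characters left out ...]

223   2   2   2   2   2   2   3   4   4   4   4   4   4   4   4   3   3   3   2   2   5   9  10   9
224   2   2   3   3   2   3   3   3   3   4   4   4   4   4   4   4   3   3   2   3   6  10  11  12
225   2   2   3   3   3   2   3   3   3   3   4   4   4   4   4   4   3   3   3   4   6   9  12  13
226   2   2   3   3   2   2   2   3   3   3   3   3   4   4   4   3   3   4   7   8   9  10  12  13
227   3   3   3   2   2   2   3   3   3   3   3   3   4   4   4   3   3   6  11  13  12  13  13  13
228   3   3   3   2   2   3   3   3   3   3   3   3   4   4   4   3   4   9  14  15  15  14  14  13
229   4   4   4   4   3   3   4   3   3   3   3   3   4   4   3   3   5  11  16  17  16  16  14  14
```

```bash
python3 - <<'E'
from h import *
e=read_state()["eef_pos"];im=cv2.imread('pics/d1.png');x0,y0,k=250,110,6
a=cv2.resize(im[y0:y0+100,x0:x0+130],None,fx=k,fy=k,interpolation=cv2.INTER_CUBIC)
a=np.clip(255*(a/255.)**.6,0,255).astype(np.uint8)
for dz in(0,-.019):
    u=(proj("side",e+[0,0,dz])[0]-[x0,y0]+.5)*k;print(u);cv2.circle(a,tuple(int(v) for v in u),5,(0,0,255),1)
cv2.imwrite("pics/g.png",a)
E
```

```text
[342.46481245 417.39420227]
[342.94456755 456.25842609]
```

View pics/g.png

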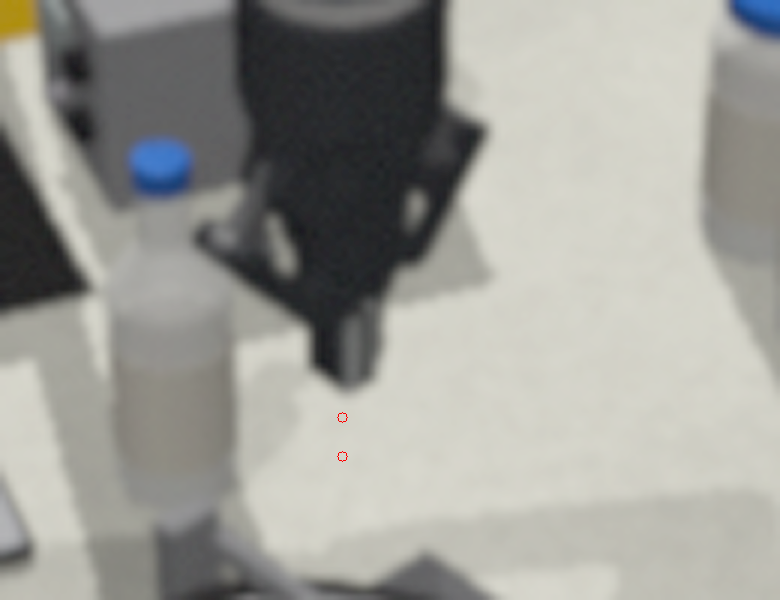

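The fingertip shows at crop (348,388) while the reported TCP would put it at (343,456). So the real tip is about 33 mm higher than the reported pose implies, and the first stroke passed above the spokes. I'll add 33 mm of depth and a brass-colour valve finder.

```bash
cat >> h.py <<'E'
def tcp(r,deg,depth=.045): return W(p,r,np.radians(deg))+[0,0,.019-depth]
def valve():
    for n in("side","top"):
        im=read_camera(n);h=cv2.cvtColor(im,cv2.COLOR_BGR2HSV);m=cv2.inRange(h,(10,110,60),(30,255,255))
        A=np.radians(np.arange(0,360,1));q=proj(n,[W(p,.092,t) for t in A])
        box=np.zeros_like(m);cv2.fillPoly(box,[proj(n,[W(p,.115,t) for t in A]).astype(int)],255);m&=box
        v,u=np.nonzero(m)
        if len(u)<4: print(n,"valve not seen",len(u));continue
        c=np.array([u.mean(),v.mean()]);d=np.linalg.norm(q-c,axis=1);print(n,"px",np.round(c,1),len(u),"valve deg",np.argmin(d),"err px",round(d.min(),1))
E
python3 - <<'E'
from h import *
valve();t=tcp(.072,8);h=t.copy();h[2]=.26;rows([h,t])
E
```

```text
side px [351.7 237. ] 23 valve deg 157 err px 0.5
top valve not seen 0
t 7.425 pos [ 0.5249 -0.008   0.3426] turn [0. 0. 0.]
[0.062, 0.014, 0.826]
[0.059, 0.018, 2.285]
```

```bash
python3 -m crank '[[[0.03,0.01,0.5],[0,0,0]],[[0.06,0.02,1],[0,0,0]]]'|sed -n 2p; python3 -m crank '[[[0,0,0.4],[0,0,0]],[[0,0,0.7],[0,0,0]],[[0,0,0.88],[0,0,0]],[[0,0,0.88],[0,0,0]]]'|sed -n 2,4p
python3 -c "
from h import *
rows([tcp(.072,8)])"
```

```text
eef_pos: [0.525, -0.002, 0.2426]
eef_pos: [0.5242, -0.0019, 0.1549]
eef_rot: [-0.002, 0.563, 0.826, -0.001]
ft_force: [-0.1, -0.1, 0.5]
t 8.175 pos [ 0.5242 -0.0019  0.1549] turn [0. 0. 0.]
[0.004, -0.002, 0.408]
```

```bash
python3 -m crank '[[[0,0,0.1],[0,0,0]],[[0,0,0.2],[0,0,0]],[[0,0,0.3],[0,0,0]],[[0,0,0.4],[0,0,0]],[[0,0,0.4],[0,0,0]]]'|sed -n 2,4p
python3 -c "
from h import *
rows([tcp(.072,a) for a in range(8,-50,-6)])
e=read_state()['eef_pos']
im=read_camera('side');x0,y0,k=255,150,5.6
a=cv2.resize(im[y0:y0+105,x0:x0+140],None,fx=k,fy=k,interpolation=cv2.INTER_CUBIC)
cv2.imwrite('pics/i.png',a)"
```

```text
eef_pos: [0.5246, -0.002, 0.1154]
eef_rot: [-0.001, 0.563, 0.826, -0.0]
ft_force: [-0.6, 0.5, -0.3]
t 8.8 pos [ 0.5246 -0.002   0.1154] turn [0. 0. 0.]
[0.007, -0.006, 0.013]
[0.082, -0.012, 0.01]
[0.158, -0.011, 0.011]
[0.232, -0.003, 0.015]
[0.306, 0.012, 0.022]
[0.377, 0.035, 0.032]
[0.445, 0.064, 0.046]
[0.51, 0.099, 0.062]
[0.57, 0.14, 0.081]
[0.625, 0.186, 0.103]
```

View pics/i.png

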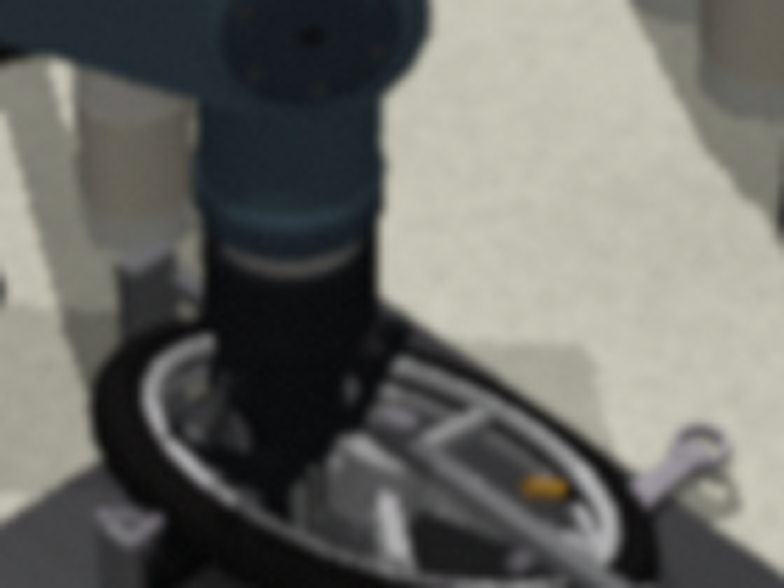

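The fingers are now down between the spokes at about (290,490), with the valve still at (545,487). I'll push gently.

```bash
python3 -m crank '[[[0.05,-0.01,0.01],[0,0,0]],[[0.1,-0.01,0.01],[0,0,0]],[[0.15,-0.01,0.01],[0,0,0]],[[0.19,-0.005,0.01],[0,0,0]],[[0.23,0,0.015],[0,0,0]],[[0.27,0.005,0.02],[0,0,0]]]'
python3 -c "
from h import *
valve();rows([tcp(.072,a) for a in range(-10,-66,-6)])"
```

```text
time_s: 9.6
eef_pos: [0.5165, 0.0229, 0.1148]
eef_rot: [0.001, 0.563, 0.826, -0.0]
ft_force: [1.3, -1.9, -0.3]
width: 0.0003
side px [352.3 237.6] 27 valve deg 155 err px 0.7
top px [304.9 198.6] 15 valve deg 155 err px 4.1
t 9.7 pos [0.5159 0.0235 0.1145] turn [0. 0. 0.]
[-0.037, -0.015, 0.005]
[0.037, -0.0, 0.013]
[0.108, 0.022, 0.023]
[0.176, 0.051, 0.036]
[0.241, 0.086, 0.053]
[0.301, 0.127, 0.072]
[0.356, 0.174, 0.094]
[0.405, 0.225, 0.118]
[0.449, 0.281, 0.144]
[0.485, 0.341, 0.172]
```

```bash
python3 -m crank '[[[0.04,0,0.01],[0,0,0]],[[0.08,0.01,0.02],[0,0,0]],[[0.13,0.03,0.025],[0,0,0]],[[0.18,0.05,0.035],[0,0,0]],[[0.22,0.075,0.045],[0,0,0]],[[0.26,0.1,0.06],[0,0,0]],[[0.3,0.127,0.07],[0,0,0]],[[0.335,0.155,0.085],[0,0,0]],[[0.37,0.185,0.1],[0,0,0]],[[0.4,0.22,0.115],[0,0,0]]]'
python3 -c "
from h import *
valve();rows([tcp(.072,a) for a in range(-46,-71,-6)])"
```

```text
time_s: 10.95
eef_pos: [0.5218, 0.0687, 0.1028]
eef_rot: [-0.0, 0.563, 0.826, -0.0]
ft_force: [0.3, -2.8, 0.7]
width: -0.0003
side valve not seen 0
top px [330.4 209.4] 44 valve deg 117 err px 0.7
t 11.05 pos [0.5217 0.0692 0.1027] turn [0. 0. 0.]
[-0.048, -0.047, -0.025]
[0.001, 0.004, -0.0]
[0.045, 0.06, 0.026]
[0.081, 0.12, 0.054]
[0.111, 0.183, 0.083]
```

```bash
python3 -m crank '[[[0.025,0.03,0.013],[0,0,0]],[[0.045,0.06,0.026],[0,0,0]],[[0.065,0.09,0.04],[0,0,0]],[[0.081,0.12,0.054],[0,0,0]]]'|sed -n 2,4p
python3 -m crank '[[[-0.03,-0.04,-0.02],[0,0,0]],[[-0.06,-0.08,-0.15],[0,0,0]],[[-0.06,-0.08,-0.6],[0,0,0]],[[-0.06,-0.08,-1],[0,0,0]],[[-0.06,-0.08,-1],[0,0,0]]]'|sed -n 2p
python3 -c "
from h import *
valve();t=tcp(.072,22);h=t.copy();h[2]=.2;rows([h,t])"
```

```text
eef_pos: [0.5302, 0.0804, 0.0975]
eef_rot: [-0.0, 0.564, 0.826, -0.0]
ft_force: [-0.0, -1.6, 1.0]
eef_pos: [0.5275, 0.0714, 0.2027]
side px [350.5 250.8] 13 valve deg 103 err px 0.8
top valve not seen 0
t 12.275 pos [0.525  0.0716 0.1986] turn [0. 0. 0.]
[-0.847, -0.238, -0.014]
[-0.846, -0.239, 0.864]
```

```bash
python3 -m crank '[[[-0.4,-0.12,0],[0,0,0]],[[-0.85,-0.24,0],[0,0,0]],[[-0.85,-0.24,0],[0,0,0]],[[-0.85,-0.24,0.3],[0,0,0]],[[-0.85,-0.24,0.55],[0,0,0]],[[-0.85,-0.24,0.65],[0,0,0]],[[-0.85,-0.24,0.75],[0,0,0]],[[-0.85,-0.24,0.86],[0,0,0]],[[-0.85,-0.24,0.86],[0,0,0]]]'
python3 -c "
from h import *
valve();rows([tcp(.072,a) for a in range(22,-45,-6)])"
```

```text
time_s: 13.4
eef_pos: [0.533, -0.0159, 0.1109]
eef_rot: [-0.001, 0.563, 0.826, -0.0]
ft_force: [0.3, -0.6, -0.7]
width: 0.0004
side px [350.5 250.8] 13 valve deg 103 err px 0.8
top valve not seen 0
t 13.5 pos [ 0.5338 -0.0161  0.112 ] turn [0. 0. 0.]
[0.002, 0.0, -0.002]
[0.074, -0.022, -0.013]
[0.147, -0.037, -0.02]
[0.222, -0.046, -0.024]
[0.297, -0.047, -0.024]
[0.372, -0.041, -0.022]
[0.446, -0.028, -0.016]
[0.518, -0.008, -0.006]
[0.588, 0.019, 0.006]
[0.654, 0.052, 0.022]
[0.715, 0.091, 0.04]
[0.772, 0.136, 0.061]
```

```bash
python3 -m crank '[[[0.06,-0.02,-0.01],[0,0,0]],[[0.11,-0.03,-0.02],[0,0,0]],[[0.16,-0.04,-0.02],[0,0,0]],[[0.21,-0.045,-0.025],[0,0,0]],[[0.26,-0.047,-0.025],[0,0,0]],[[0.31,-0.046,-0.025],[0,0,0]],[[0.36,-0.042,-0.022],[0,0,0]],[[0.41,-0.035,-0.02],[0,0,0]],[[0.46,-0.025,-0.015],[0,0,0]],[[0.51,-0.01,-0.007],[0,0,0]]]'|sed -n 2,4p
python3 -c "
from h import *
valve();rows([tcp(.072,a) for a in range(-20,-69,-5)])"
```

```text
eef_pos: [0.5139, 0.0313, 0.1123]
eef_rot: [-0.0, 0.563, 0.826, -0.0]
ft_force: [0.8, -2.6, -0.4]
side px [340.2 251.5] 19 valve deg 75 err px 2.5
top px [346.8 230.6] 13 valve deg 76 err px 3.0
t 14.85 pos [0.5134 0.0319 0.112 ] turn [0. 0. 0.]
[-0.004, 0.007, -0.006]
[0.054, 0.029, 0.004]
[0.11, 0.055, 0.017]
[0.163, 0.086, 0.031]
[0.213, 0.12, 0.047]
[0.259, 0.159, 0.065]
[0.302, 0.201, 0.085]
[0.34, 0.246, 0.106]
[0.373, 0.294, 0.128]
[0.402, 0.345, 0.152]
```

```bash
python3 -m crank '[[[0.05,0.028,0],[0,0,0]],[[0.1,0.05,0.012],[0,0,0]],[[0.15,0.08,0.025],[0,0,0]],[[0.2,0.11,0.04],[0,0,0]],[[0.24,0.14,0.058],[0,0,0]],[[0.28,0.18,0.075],[0,0,0]],[[0.32,0.22,0.095],[0,0,0]],[[0.35,0.26,0.112],[0,0,0]],[[0.38,0.305,0.133],[0,0,0]],[[0.395,0.335,0.147],[0,0,0]]]'|sed -n 2,4p
python3 -m crank '[[[-0.03,-0.04,-0.02],[0,0,0]],[[-0.06,-0.08,-0.15],[0,0,0]],[[-0.06,-0.08,-0.6],[0,0,0]],[[-0.06,-0.08,-1],[0,0,0]],[[-0.06,-0.08,-1],[0,0,0]]]'|sed -n 2p
python3 -c "
from h import *
valve();t=tcp(.058,11);h=t.copy();h[2]=.2;rows([h,t])"
```

```text
eef_pos: [0.5308, 0.0804, 0.0974]
eef_rot: [-0.0, 0.563, 0.826, -0.0]
ft_force: [-1.0, -1.7, 0.7]
eef_pos: [0.5281, 0.0711, 0.2027]
side px [314.9 246.1] 8 valve deg 30 err px 2.7
top px [333.3 258.1] 43 valve deg 31 err px 1.4
t 16.825 pos [0.5256 0.0713 0.1985] turn [0. 0. 0.]
[-0.683, -0.153, -0.015]
[-0.682, -0.154, 0.905]
```

```bash
python3 -c "
from h import *
t=tcp(.056,15);h=t.copy();h[2]=.2;rows([h,t])"
python3 -m crank '[[[-0.35,-0.07,0],[0,0,0]],[[-0.7,-0.14,0],[0,0,0]],[[-0.7,-0.14,0],[0,0,0]]]' | sed -n 2p
python3 -c "
from h import *
t=tcp(.056,15);rows([t])"
```

```text
t 16.825 pos [0.5256 0.0713 0.1985] turn [0. 0. 0.]
[-0.717, -0.127, -0.015]
[-0.716, -0.129, 0.917]
eef_pos: [0.5373, -0.0006, 0.1962]
t 17.2 pos [ 0.5373 -0.0006  0.1962] turn [0. 0. 0.]
[-0.005, 0.028, 0.893]
```

```bash
python3 -m crank '[[[-0.01,0.01,0.3],[0,0,0]],[[-0.01,0.01,0.5],[0,0,0]],[[-0.01,0.01,0.58],[0,0,0]],[[-0.01,0.01,0.66],[0,0,0]],[[-0.01,0.01,0.74],[0,0,0]],[[-0.01,0.01,0.82],[0,0,0]],[[-0.01,0.01,0.89],[0,0,0]],[[-0.01,0.01,0.89],[0,0,0]]]'|sed -n 2,4p
python3 -c "
from h import *
valve();rows([tcp(.056,a) for a in range(15,-26,-5)])"
```

```text
eef_pos: [0.5388, 0.0007, 0.108]
eef_rot: [-0.001, 0.564, 0.826, -0.0]
ft_force: [-0.1, -0.5, 0.1]
side px [315.5 246.5] 4 valve deg 32 err px 2.6
top px [334.4 258.7] 28 valve deg 31 err px 0.4
t 18.3 pos [0.5394 0.0006 0.1087] turn [0. 0. 0.]
[-0.008, 0.001, 0.019]
[0.039, -0.008, 0.014]
[0.088, -0.014, 0.012]
[0.137, -0.016, 0.011]
[0.185, -0.014, 0.012]
[0.234, -0.008, 0.014]
[0.282, 0.001, 0.019]
[0.328, 0.015, 0.025]
[0.373, 0.032, 0.033]
```

Clear descent, no contact. I'll push slowly to about φ = −12 and then look.

```bash
python3 -m crank '[[[0.04,-0.005,0.01],[0,0,0]],[[0.08,-0.01,0.01],[0,0,0]],[[0.12,-0.015,0.01],[0,0,0]],[[0.16,-0.015,0.01],[0,0,0]],[[0.2,-0.012,0.013],[0,0,0]],[[0.23,-0.008,0.014],[0,0,0]],[[0.25,-0.005,0.016],[0,0,0]],[[0.25,-0.005,0.016],[0,0,0]]]'|sed -n 2,4p
python3 -c "
from h import *
valve();rows([tcp(.056,a) for a in range(-10,-30,-3)])"
```

```text
eef_pos: [0.5292, 0.0242, 0.1067]
eef_rot: [-0.001, 0.563, 0.826, -0.0]
ft_force: [-0.1, -1.0, 0.3]
side px [303.2 240.4] 5 valve deg 9 err px 2.6
top px [318.9 268.7] 34 valve deg 7 err px 1.6
t 19.4 pos [0.5292 0.0241 0.1067] turn [0. 0. 0.]
[-0.022, 0.001, -0.006]
[0.007, 0.007, -0.003]
[0.035, 0.013, -0.0]
[0.063, 0.021, 0.004]
[0.091, 0.03, 0.008]
[0.117, 0.041, 0.013]
[0.144, 0.053, 0.018]
```

```bash
python3 -m crank '[[[0.025,0.008,0],[0,0,0]],[[0.05,0.015,0],[0,0,0]],[[0.07,0.022,0.004],[0,0,0]],[[0.07,0.022,0.004],[0,0,0]]]'|sed -n 2,4p
python3 -m crank '[[[-0.03,-0.01,-0.02],[0,0,0]],[[-0.04,-0.01,-0.3],[0,0,0]],[[-0.04,-0.01,-0.7],[0,0,0]],[[-0.04,-0.01,-1],[0,0,0]],[[-0.04,-0.01,-1],[0,0,0]]]'|sed -n 2p
python3 -m crank '[[[0.4,-0.2,-0.5],[0,0,0]],[[0.8,-0.4,-1],[0,0,0]],[[1,-0.6,-1],[0,0,0]],[[1,-0.6,-1],[0,0,0]]]'|sed -n 2p
python3 -c "
from h import *
valve();rows(tcp(.05,0))
b=cv2.resize(read_camera('top')[150:350,190:410],None,fx=3,fy=3,interpolation=cv2.INTER_CUBIC);cv2.imwrite('pics/z.png',b)"
```

```text
eef_pos: [0.529, 0.0315, 0.1065]
eef_rot: [-0.0, 0.563, 0.826, 0.0]
ft_force: [0.1, -1.1, 0.3]
eef_pos: [0.5316, 0.0268, 0.2097]
eef_pos: [0.4361, 0.0993, 0.3068]
side px [299.6 237.9] 9 valve deg 1 err px 2.6
top px [312.9 271. ] 42 valve deg 359 err px 1.8
t 21.125 pos [0.4371 0.0982 0.3057] turn [0. 0. 0.]
[-1.146, 0.636, 2.004]
```

View pics/z.png

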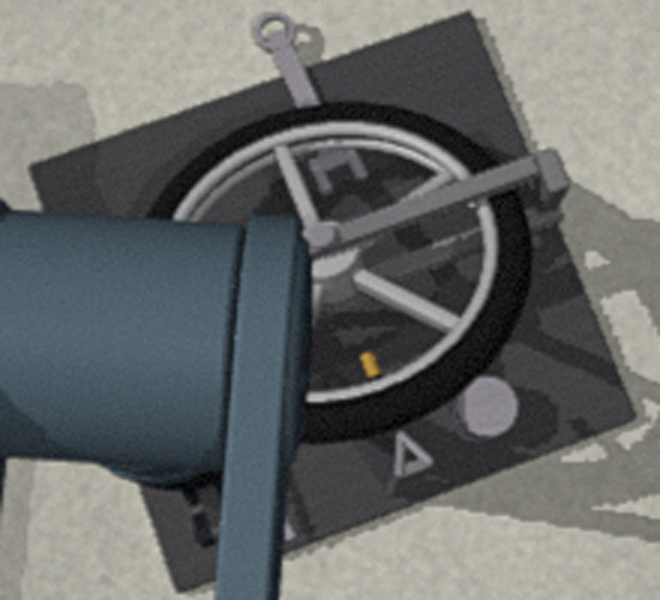

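The valve at (371,365) lies on the line from the hub, about (325,255), to the pointer tip at (402,435). Both cameras put it within about 1° of the top, and the arm is clear of everything, so I'll hand in.

```bash
python3 -m crank '[[[0,0,0],[0,0,0]],[[0,0,0],[0,0,0]],[[0,0,0],[0,0,0]],[[0,0,0],[0,0,0]]]'|head -4; python3 -c "
from h import *
valve();arm.sign_off()"
```

```text
time_s: 21.68
eef_pos: [0.4374, 0.0981, 0.3065]
eef_rot: [-0.0, 0.564, 0.826, -0.0]
ft_force: [-0.1, -0.1, 0.2]
side px [299.6 237.9] 9 valve deg 1 err px 2.6
top px [312.9 271. ] 41 valve deg 359 err px 1.8
the job is handed in; nothing more can be done
```

The valve stem is at the top, in line with the pointer, and I handed the job in at about 22 s of the 48 s allowed. I turned the wheel about 158° with the fingers shut, in three slow pushes on the spokes.

- **Valve position:** the last check put the valve at +1° from the side camera and −1° from the top camera; about 8° is allowed. Both readings were the same about half a second apart, so the wheel was at rest.
- **Arm:** it was drawn back clear of the wheel, with about 0 N on the tool.
- **Forces:** tool-force readings at the end of each move stayed at or below about 3 N. I saw no sign of contact with the valve stem.
- **Loose items:** the spanner and tin looked undisturbed in the last picture. I did not measure any of the loose items, and the bottle, phone, screwdriver, jar and multimeter were not rechecked.

**Disagreement found:** the side camera showed the fingertips about 33 mm higher than the reported tool pose implied. My first stroke therefore passed above the spokes without touching them. I corrected the depth for this and the later pushes worked; I did not find the cause.

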